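# Press a cap home with locking pliers and free the cell

## Robot

A 6-joint arm with a two-finger parallel gripper is mounted at the origin on the work surface. World frame = base frame: x ahead of the robot, y to its left, z up, the work surface at z = 0. Lengths are in mm, angles in rad, forces in N, time in s.
With the tool pointing down it reaches from about 400 to 925 mm from the base axis. Payload 12.5 kg.
Tool frame: the origin (TCP) lies at the very end of the fingers, on their centre line; the grasp point (between the pads) lies 19 mm behind it; z points along the fingers, y is the line along which they close (so a half turn about z gives the same grasp; the last joint's range is limited). The gripper opens to 95 mm and grips with 3 to 60 N. Pads are 20 mm wide; open, the fingers measure 119 mm over their backs; the gripper's body (75 mm by 180 mm) begins 59 mm behind the grasp point.
Start: joints at [1.094, 0.491, 1.559, -0, 1.092, -0.106], TCP at [226.46, 582.548, 214.661] pointing down, gripper open.
Joint ranges: [-3.1, 3.1], [-0.84, 2.19], [0.05, 2.79], [-1.13, 4.28], [0.06, 2.93], [-2.69, 2.69]. Speed limits (rad/s): [2.22, 2.22, 2.79, 3.14, 3.14, 3.14].

## Interface

Orientations are given as [roll, pitch, yaw] about the fixed x, y, z axes, in that order (R = Rz(yaw) Ry(pitch) Rx(roll)).
In Python, from cell import * gives the robot as it stands.
- The arm moves only by the tool jog_arm, never from a script. Its argument "targets" is a list of rows, each an object with "turn": the turn, a rotation vector about the world's x, y, z in degrees, a list of three; "slide": the shift along the world's x, y, z in mm, a list of three; "claw": the opening in per cent of the stroke, from 0 (shut) to 100 (fully open). In form: [{"turn": [wx, wy, wz], "slide": [x, y, z], "claw": claw}, ...]. A call has 1 to 5 rows; each row shifts and turns the commanded pose from where the row before left it; what a row does not reach is not made up. A row lasts 1/8 s, in which the tool goes at most 62.5 mm and 10.7 degrees, less where a joint would pass 70% of its speed; a pose out of reach is approached as far as the arm can. A call with a gripper value outside its range is refused whole. The fingers move at their own pace and stop on an object; the grip force is fixed at half the most. Time passes only in rows, so rows that do not move let the fingers close. It gives the time, the measured TCP pose, the force, the opening and the grip force at its end, in the units of the state.
- state(): the state, without advancing time (a new reading comes with each control period).
- read_camera(name): name is "scene" or "top" or "wrist"; returns a dict with "frame" (384x512x3 uint8, blue, green, red), "mtx" (3x3 intrinsics, pixels), "R" (3x3) and "t" (3): a world point X has camera coordinates R X + t. Camera axes: x right, y down, z forward; pixel columns grow to the right and rows downward; lengths in mm; the calibration is good to about 2 mm. A picture is of the moment at which its call begins. There is no depth.
- job_done(): hands the job in; it is judged then, once.
Trained networks look in the newest picture that a camera, given by its name, has taken for a name from the list of things; names that differ only in an ending like _2 or _b are one class to them, and where a whole thing is asked for, a point or a joint stands for the part that bears it (a point fixed in the world has none). Each returns a list of dicts, best first, with "conf" (0 to 1); they miss things now and then, are a little off and sometimes report something else, mostly with a low value. They report only what shows in the picture. A call takes as long as a camera call.
- look_for(query, camera): "xy" ([column, row] in pixels, amid what is visible of it).
The state is a dict: "t": time; "joints": joint angles; "qvel": joint speeds; "tau": joint torques, N m; "eef_pos": TCP position; "tcp_rot": TCP orientation; "ft_force": force on the tool from outside, world axes, zero at the start; "moment": the same for the moment, N m; "opening": opening from 0.0 (shut) to 1.0 (fully open); "grip_force": force on a finger pad.
Only numpy, scipy, OpenCV 4.12 (cv2) and the standard library are available. Lean on these libraries where they do the work, as an engineer would, in place of code of your own. Each camera call takes 0.05 s, during which the arm holds its last target. There are 200 camera calls.

## Task

Press the orange cap home on its steel cell with the bench-mounted locking pliers: push the black handle down over centre until the pliers lock and hold by themselves, feeling your way without straining the handle, and let go. Then flick the red release lever so the jaw lets go, and draw the sled out by its blue tab until the capped cell is well clear of the jaws, and let go of it. Leave everything else on the bench where it is.

Things in the scene. Friction and masses are not known exactly. Their poses are not given: they have to be found in the camera images.
- clamp: locking pliers bolted to the bench; place and yaw vary. Green base plate 110 mm (x) by 425 mm (y: -145 to 280), 12 mm thick. Origin on the bench surface; z up, +y towards the jaws and the open end of the sled's channel, -y towards the handle. Steel cheeks 42 mm wide (x), up to 148 mm high, from y = -20 to 50. Points below in brackets are in mm in this frame
- handle_pivot (a point): hinge pin of the handle, axis along the clamp's x, at (0, 30, 136). The handle's locking point depends on the adjusting screw, which is not measured: its hard stop comes with the handle anywhere from 0.34 rad below level to 0.08 rad above level, whatever the slant at the start
- handle: moving handle, from the pivot (its origin) along its own -y, 138 mm long; outer 88 mm a black grip 24 mm wide, 16 mm thick. Starts 0.75 to 1.1 rad above level, stays where left. Pushed down it moves freely, then closes the jaw: resistance swells to 5 to 13 N, falls to nothing as the toggle crosses centre and snaps over; the stop is 5 mm further. It then stays locked. Over 25 N strains it
- handle_grip (a point): middle of the black grip's upper face, 105 mm from the pivot along the handle and 8 mm above its centre line; push here, downwards, following the handle's arc
- pad: domed black rubber pad, 20 mm across, under the tip of the upper jaw, on a stiff spring (12 N per mm); origin at its lowest point. Starts a few mm above the cap, presses the cap with some 50 N when locked. The upper jaw is a steel bar 22 mm wide that reaches to y = 90 of the clamp, its top at most 125 mm above the bench
- release: red release lever beside the handle, hinged at (34, -16, 122) (its origin) about the clamp's y. Its paddle, 66 by 26 by 6 mm, slants up towards +x at 0.35 rad. Pressed down it turns up to 0.7 rad: about the first 0.1 rad freely, then against 5 to 14 N, prying the handle back over centre; a light spring brings it back up. Not over 25 N
- release_tip (a point): point to press on the paddle's upper face, 52 mm from the lever's hinge, at about (83, -16, 143) at rest; it goes down 35 mm to the stop. On release the handle springs up by itself, up to 1.2 rad above level at most: keep clear of the space above it (x = -15 to 15)
- sled: aluminium sled, 44 mm wide, 135 mm long, sliding along the clamp's y between aluminium rails (tops 30 mm above the bench). Origin at its underside below the cell, at (0, 70, 14) when fully in, as at the start. Slides out towards +y by up to 100 mm, 3 N friction. Carries the steel cell, 36 mm across, top 32 mm above the sled's origin
- sled_tab (a point): middle of the top of the sled's upright blue tab: 16 mm thick along x, 24 mm along y, 44 mm tall (from 12 to 56 mm above the sled's origin), 92 mm from the sled's origin along +y
- cap: orange push-on cap, 32 mm across, 8 mm high, origin at the centre of its underside; captive on the cell. It stands 4 mm proud at the start (36 mm above the sled's origin), and is home at 32 mm, flush on the cell; it takes about 9 N to push it in
- spare_cell: capped spare cell, 36 mm across, 28 mm tall, standing near the pliers; bystander, origin under its centre
- beaker: small glass beaker, 60 mm across, 75 mm tall, near the pliers; bystander, origin under its centre
- cap_dish: white dish 80 by 60 mm, 20 mm high, near the pliers; bystander, origin under its centre
- wash_bottle: white bottle with a red cap, 68 mm across, 170 mm tall; bystander, origin under its centre
- reagent: amber jar with a black lid, 72 mm across, 150 mm tall; bystander, origin under its centre
- jar: clear jar with a white lid, 60 mm across, 100 mm tall; bystander, origin under its centre
- spatula: spatula, 170 mm long, lying flat; bystander, origin under its middle

How it is judged:
By the outcome, as a careful person would: the job done as asked, in the order asked, and still so for the second after the job is handed in, with the robot touching nothing.
It also fails if it takes over 72 s, if anything falls off the work surface, if the arm or the gripper's body presses on something with over 40 N, if the wrist force passes 120 N, or if a joint passes its speed limit or range.

## Working session

There is one attempt and no reset: what is moved stays moved. The work goes in short steps, Python scripts to look and compute and a tool call to move; the robot and the scene stay as the last step left them, time stands still between calls to the robot, and variables do not carry over. Pictures are saved under pics/ and viewed, at most 10 in all, crops included, and the job is handed in when it is done.

Besides the shell and the picture viewer there is one more tool, called after ">>>" as a command line: name --argument value ..., lists and objects as JSON in quotes. jog_arm: Moves the arm, as the interface text tells. Its arguments: {"type":"object","properties":{"targets":{"type":"array","items":{"type":"object","properties":{"turn":{"type":"array","items":{"type":"number"}},"slide":{"type":"array","items":{"type":"number"}},"claw":{"type":"number"}}}}},"required":["targets"]}

```bash
mkdir -p pics
cat > h.py <<'E'
from cell import *
import numpy as np, cv2
def ray(c,xy):
    R=np.array(c["R"]);t=np.array(c["t"]).ravel();K=np.array(c["mtx"])
    d=R.T@np.linalg.solve(K,[xy[0],xy[1],1]);return -R.T@t,d
def atz(c,xy,z):
    o,d=ray(c,xy);return o+d*(z-o[2])/d[2]
def proj(c,X):
    p=np.array(c["mtx"])@(np.array(c["R"])@np.array(X)+np.array(c["t"]).ravel());return p[:2]/p[2]
E
python3 - <<'E'
from h import *
S={}
for n in ("scene","top"):
    c=read_camera(n);S[n]=c;cv2.imwrite(f"pics/{n}0.png",c["frame"])
    print(n,ray(c,(256,192)))
    for q in ("clamp","handle_pivot","handle_grip","release_tip","sled_tab","cap","pad","spare_cell","beaker","cap_dish","wash_bottle","reagent","jar","spatula"):
        print(q,[(np.round(r["xy"]).tolist(),round(r["conf"],2)) for r in look_for(q,n)[:2]])
import pickle;pickle.dump(S,open("s0.pkl","wb"))
print(state())
E
```

```text
scene (array([1162.84243333,  204.35492019,  916.76701481]), array([-0.64366278, -0.17325325, -0.74549486]))
clamp [([241.0, 232.0], 0.78)]
handle_pivot [([243.0, 233.0], 0.93), ([252.0, 208.0], 0.69)]
handle_grip [([215.0, 188.0], 0.6)]
release_tip [([209.0, 223.0], 0.75), ([377.0, 258.0], 0.39)]
sled_tab [([263.0, 236.0], 0.7), ([252.0, 207.0], 0.23)]
cap [([263.0, 235.0], 0.37)]
pad []
spare_cell [([124.0, 179.0], 0.42), ([255.0, 209.0], 0.38)]
beaker [([242.0, 259.0], 0.69)]
cap_dish [([208.0, 195.0], 0.78), ([216.0, 185.0], 0.53)]
wash_bottle [([374.0, 258.0], 0.89), ([239.0, 229.0], 0.32)]
reagent [([112.0, 199.0], 0.69)]
jar [([125.0, 180.0], 0.88)]
spatula [([397.0, 222.0], 0.8)]
top (array([ 323.70490945,   13.61552272, 1243.87811436]), array([ 0.19510518,  0.00563944, -0.98096723]))
clamp [([261.0, 195.0], 0.74), ([307.0, 233.0], 0.36)]
handle_pivot [([260.0, 197.0], 0.83)]
handle_grip [([294.0, 185.0], 0.53), ([284.0, 165.0], 0.51)]
release_tip [([285.0, 169.0], 0.76)]
sled_tab [([240.0, 199.0], 0.92)]
cap [([116.0, 244.0], 0.23)]
pad []
spare_cell [([398.0, 191.0], 0.68)]
[... 251 characters left out ...]
.0, 244.0], 0.88)]
{'t': 1.5, 'joints': array([ 1.09440184e+00,  4.90910610e-01,  1.55889239e+00,  1.20894625e-05,
        1.09168542e+00, -1.05628155e-01]), 'qvel': array([1.13761704e-03, 8.98607284e-05, 5.19691416e-04, 9.42142530e-04,
       9.05511537e-04, 1.89599287e-04]), 'tau': array([ 1.45314684e-04, -6.12465835e+01, -2.58430052e+01,  6.92693260e-02,
        4.45553020e-02,  3.40820769e-06]), 'eef_pos': array([226.46043732, 582.55706176, 214.6569738 ]), 'tcp_rot': array([3.14148787e+00, 3.20007426e-07, 2.77082075e+00]), 'ft_force': array([-0.34911841, -0.20233573,  0.4264656 ]), 'moment': array([-0.00992808, -0.01727146,  0.06757531]), 'grip_force': 0.0, 'opening': 0.9967701861911458}
```

Run:
```python
import cv2
a=cv2.imread("pics/top0.png")[110:290,170:420]; cv2.imwrite("pics/top0c.png",cv2.resize(a,(800,576),interpolation=cv2.INTER_CUBIC))
a=cv2.imread("pics/scene0.png")[150:300,160:360]; cv2.imwrite("pics/scene0c.png",cv2.resize(a,(800,600),interpolation=cv2.INTER_CUBIC))
```

```text
(no output)
```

View pics/top0c.png

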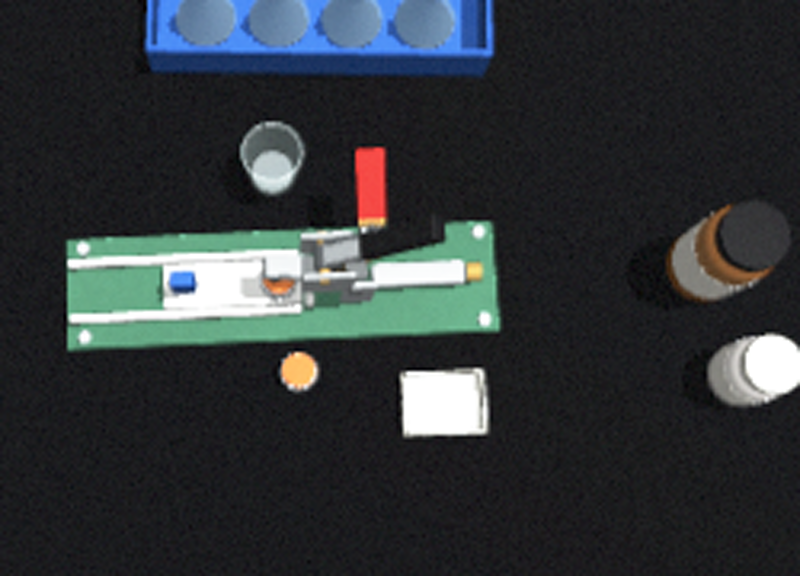

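View pics/scene0c.png

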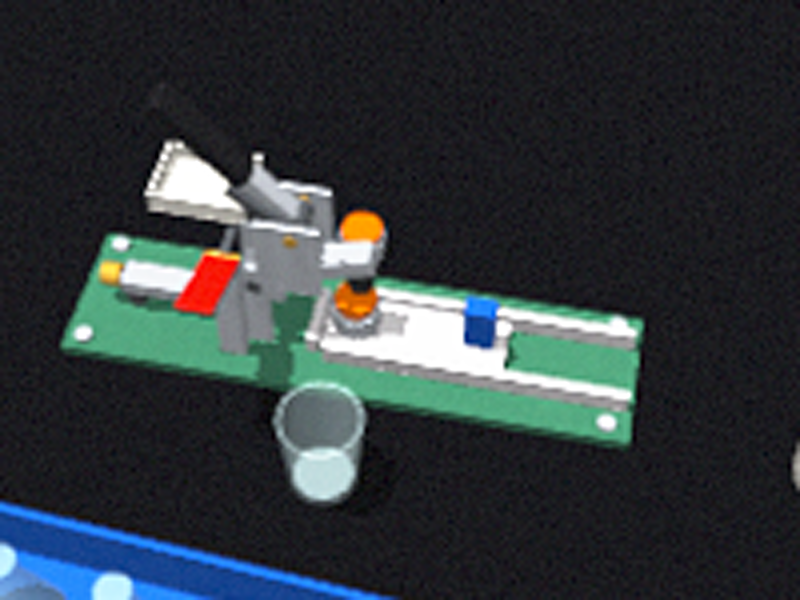

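```bash
cat >> h.py <<'E'
def T(P,p):  # clamp->world
    c,s=np.cos(p[2]),np.sin(p[2]);return np.array([p[0]+c*P[0]-s*P[1],p[1]+s*P[0]+c*P[1],P[2]])
E
python3 - <<'E'
from h import *
import pickle
from scipy.optimize import least_squares
S=pickle.load(open("s0.pkl","rb"))
top=lambda u,v:np.array([170+u*.3125,110+v*.3125])
sc=lambda u,v:np.array([160+u*.25,150+v*.25])
obs=[("top",(55,280,12),top(67,240)),("top",(-55,280,12),top(67,350)),("top",(55,-145,12),top(493,222)),("top",(-55,-145,12),top(499,328)),
("scene",(-55,-145,12),sc(108,235)),("scene",(55,-145,12),sc(62,347)),("scene",(55,280,12),sc(630,437)),("scene",(-55,280,12),sc(643,318)),
("top",(0,162,70),top(182,274)),("scene",(0,162,70),sc(482,301))]
a=atz(S["top"],obs[0][2],12);b=atz(S["top"],obs[2][2],12);print(a,b)
d=(a-b)[:2];yaw=np.arctan2(d[1],d[0])-np.pi/2
f=lambda p:np.concatenate([proj(S[n],T(P,p))-o for n,P,o in obs])
r=least_squares(f,[*(a+b)[:2]/2,yaw],loss="soft_l1");p=r.x
print(p,np.round(f(p).reshape(-1,2),1).tolist())
np.save("p.npy",p)
for q,P in dict(pivot=(0,30,136),rel=(83,-16,143),tab=(0,162,70)).items(): print(q,T(P,p))
# handle tip angle in scene: fit
for th in (.75,.85,.95,1.05):
    tip=(0,30-138*np.cos(th),136+138*np.sin(th)); print(th,proj(S["scene"],T(tip,p)),proj(S["top"],T(tip,p)))
print("scene tip obs",sc(160,92),"top",top(440,228))
for n,xy,z in (("beaker",(257,157),37),("spare",(170+298*.3125,110+371*.3125),28),("dish",(306,235),20)):
    w=atz(S["top"],xy,z);c,s=np.cos(p[2]),np.sin(p[2]);dd=w[:2]-p[:2];print(n,w,"clamp",c*dd[0]+s*dd[1],-s*dd[0]+c*dd[1])
E
```

```text
[588.74289271 227.99086388  12.        ] [ 612.54227678 -195.72372793   12.        ]
[ 5.50888999e+02 -5.28935745e+01  6.26535952e-02] [[-0.6, 0.1], [0.1, 0.1], [-0.5, -0.7], [0.4, 0.3], [-0.3, -0.5], [-0.5, -0.5], [0.0, 0.9], [-0.1, -0.2], [-0.3, 1.3], [-0.1, 0.9]]
pivot [549.01062056 -22.95243729 136.        ]
rel [634.72794688 -63.66533411 143.        ]
tab [540.74575571 108.78856623  70.        ]
0.75 [195.14464143 175.69668838] [310.76536927 181.4697615 ]
0.85 [198.34217534 173.63320715] [307.45631879 180.83588041]
0.95 [201.98326984 171.86724655] [303.68597656 180.29759068]
1.05 [206.03393093 170.42799989] [299.49263813 179.86442065]
scene tip obs [200. 173.] top [307.5  181.25]
beaker [676.38725165  18.9164088   37.        ] clamp 129.74822394065177 63.811311818086125
spare [459.19390225  -2.79152079  28.        ] clamp -88.37816175901722 55.745018249564275
dish [ 433.7035436  -135.63787931   20.        ] clamp -122.13636347933712 -75.24466521190165
```

>>> jog_arm --targets '[{"turn": [0,0,5],"slide": [20,-40,25],"claw": 0},{"turn": [0,0,5],"slide": [20,-40,25],"claw": 0},{"turn": [0,0,5],"slide": [20,-40,25],"claw": 0},{"turn": [0,0,5],"slide": [20,-40,15],"claw": 0},{"turn": [0,0,4.8],"slide": [20,-40,15],"claw": 0}]'

```text
t: 2.12
eef_pos: [326.9, 381.2, 320.4]
tcp_rot: [3.141, 0.001, -3.077]
ft_force: [0.8, -0.4, -0.1]
opening: 0.533
grip_force: 0.0
```

>>> jog_arm --targets '[{"turn": [0,0,0],"slide": [25,-50,0],"claw": 0},{"turn": [0,0,0],"slide": [25,-50,0],"claw": 0},{"turn": [0,0,0],"slide": [25,-50,0],"claw": 0},{"turn": [0,0,0],"slide": [25,-50,0],"claw": 0},{"turn": [0,0,0],"slide": [25,-50,0],"claw": 0}]'

```text
t: 2.75
eef_pos: [452.0, 130.8, 320.0]
tcp_rot: [3.141, 0.001, -3.08]
ft_force: [1.2, 0.8, -0.2]
opening: 0.021
grip_force: 0.0
```

>>> jog_arm --targets '[{"turn": [0,0,0],"slide": [25,-50,0],"claw": 0},{"turn": [0,0,0],"slide": [25,-50,0],"claw": 0},{"turn": [0,0,0],"slide": [25,-50,-10],"claw": 0},{"turn": [0,0,0],"slide": [25,-50,-25],"claw": 0},{"turn": [0,0,0],"slide": [0,-3,-35],"claw": 0}]'

```text
t: 3.38
eef_pos: [552.8, -73.6, 248.8]
tcp_rot: [-3.141, 0.001, -3.083]
ft_force: [-0.4, 0.6, -1.4]
opening: 0.003
grip_force: 0.0
```

Run:
```python
from h import *
p=np.load("p.npy")
c=read_camera("scene");a=c["frame"][110:230,160:320].copy()
a=cv2.resize(a,(800,600),interpolation=cv2.INTER_CUBIC)
cv2.imwrite("pics/s1.png",a)
for th in (.88,.7,.5,.4,.3,.2,.1,0,-.1,-.2,-.3):
    e=12 if th>0 else -12
    P=(0,30-105*np.cos(th)+8*np.sin(th)+e,136+105*np.sin(th)+8*np.cos(th)); print(th,np.round(T(P,p),1))
```

```text
0.88 [552.1 -71.6 222. ]
0.7 [553.  -86.  209.8]
0.5 [553.8 -99.1 193.4]
0.4 [ 554.1 -104.4  184.3]
0.3 [ 554.4 -108.7  174.7]
0.2 [ 554.6 -112.1  164.7]
0.1 [ 554.8 -114.4  154.4]
0 [ 556.3 -139.7  144. ]
-0.1 [ 556.4 -140.   133.5]
-0.2 [ 556.3 -139.2  123. ]
-0.3 [ 556.2 -137.4  112.6]
```

View pics/s1.png

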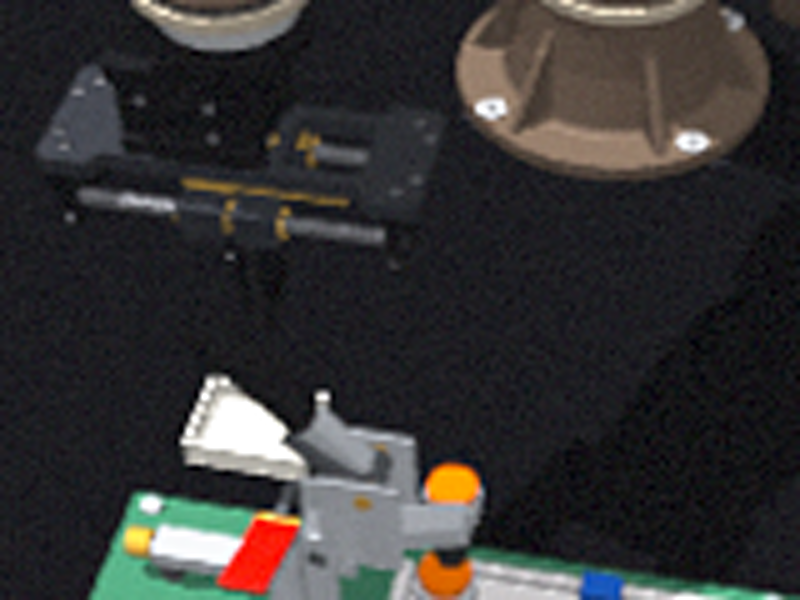

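>>> jog_arm --targets '[{"turn": [0,0,0],"slide": [0,0,-10],"claw": 0},{"turn": [0,0,0],"slide": [0,0,-8],"claw": 0},{"turn": [0,0,0],"slide": [0,-2,-5],"claw": 0},{"turn": [0,0,0],"slide": [0,-4,-4],"claw": 0},{"turn": [0,0,0],"slide": [0,-4,-4],"claw": 0}]'

```text
t: 4.05
eef_pos: [551.6, -80.6, 218.8]
tcp_rot: [-3.141, 0.001, -3.079]
ft_force: [-1.0, 0.6, -1.0]
opening: 0.006
grip_force: 0.0
```

>>> jog_arm --targets '[{"turn": [0,0,0],"slide": [0,-3,-4],"claw": 0},{"turn": [0,0,0],"slide": [0.5,-3,-4],"claw": 0},{"turn": [0,0,0],"slide": [0,-3,-4],"claw": 0}]'

```text
t: 4.42
eef_pos: [552.0, -89.7, 206.4]
tcp_rot: [3.142, 0.0, -3.08]
ft_force: [1.1, 0.1, 0.2]
opening: 0.005
grip_force: 0.2
```

>>> jog_arm --targets '[{"turn": [0,0,0],"slide": [0.5,-3,-4],"claw": 0},{"turn": [0,0,0],"slide": [0.5,-3,-4],"claw": 0},{"turn": [0,0,0],"slide": [0,-2,-3],"claw": 0},{"turn": [0,0,0],"slide": [0,-2,-3],"claw": 0}]'

```text
t: 4.92
eef_pos: [553.1, -99.6, 192.6]
tcp_rot: [-3.142, 0.0, -3.08]
ft_force: [0.8, -0.3, 0.2]
opening: 0.005
grip_force: 0.4
```

>>> jog_arm --targets '[{"turn": [0,0,0],"slide": [0.5,-2,-3],"claw": 0},{"turn": [0,0,0],"slide": [0,-2,-3],"claw": 0}]'

```text
t: 5.18
eef_pos: [553.5, -103.5, 186.5]
tcp_rot: [3.141, -0.0, -3.08]
ft_force: [0.3, 0.8, 0.6]
opening: 0.003
grip_force: 0.4
```

Run:
```python
from h import *
c=read_camera("scene");a=c["frame"][140:230,170:290].copy()
a=cv2.convertScaleAbs(cv2.resize(a,(800,600),interpolation=cv2.INTER_CUBIC),alpha=2.5,beta=0)
cv2.imwrite("pics/s2.png",a)
```

```text
(no output)
```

View pics/s2.png

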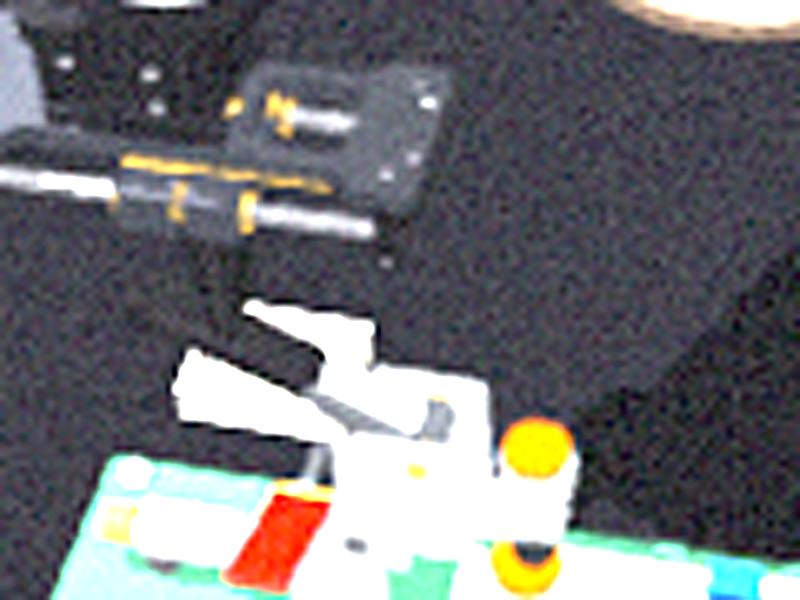

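The black handle has swung down with the finger: its steel root, from (375,340) to (245,305), is now only slightly raised. The jaw pad is just at the cap (535,550).

>>> jog_arm --targets '[{"turn": [0,0,0],"slide": [0,-1.5,-2.5],"claw": 0},{"turn": [0,0,0],"slide": [0,-1.5,-2.5],"claw": 0}]'

```text
t: 5.48
eef_pos: [553.5, -106.2, 181.8]
tcp_rot: [3.141, 0.0, -3.08]
ft_force: [-0.4, 3.7, 4.2]
opening: 0.006
grip_force: 2.8
```

>>> jog_arm --targets '[{"turn": [0,0,0],"slide": [0,-1.5,-2.5],"claw": 0},{"turn": [0,0,0],"slide": [0,-1.5,-2.5],"claw": 0}]'

```text
t: 5.72
eef_pos: [553.6, -109.2, 176.6]
tcp_rot: [3.141, 0.0, -3.08]
ft_force: [0.7, 4.9, 3.3]
opening: 0.003
grip_force: 2.3
```

>>> jog_arm --targets '[{"turn": [0,0,0],"slide": [0.3,-1.5,-2.5],"claw": 0},{"turn": [0,0,0],"slide": [0,-1.5,-2.5],"claw": 0}]'

```text
t: 5.98
eef_pos: [553.8, -112.3, 171.6]
tcp_rot: [3.141, 0.0, -3.08]
ft_force: [-0.1, 8.5, 5.3]
opening: 0.006
grip_force: 3.5
```

>>> jog_arm --targets '[{"turn": [0,0,0],"slide": [0,0,-1.5],"claw": 0},{"turn": [0,0,0],"slide": [0,0,-1.5],"claw": 0}]'

```text
t: 6.22
eef_pos: [554.0, -113.0, 169.1]
tcp_rot: [-3.141, 0.001, -3.079]
ft_force: [-2.4, -0.7, 10.0]
opening: 0.005
grip_force: 4.7
```

>>> jog_arm --targets '[{"turn": [0,0,0],"slide": [0,-0.3,-1.5],"claw": 0},{"turn": [0,0,0],"slide": [0,-0.3,-1.5],"claw": 0}]'

```text
t: 6.48
eef_pos: [554.1, -113.9, 166.4]
tcp_rot: [-3.14, 0.001, -3.079]
ft_force: [-2.4, -0.8, 12.0]
opening: 0.006
grip_force: 5.6
```

>>> jog_arm --targets '[{"turn": [0,0,0],"slide": [0,-0.3,-1.5],"claw": 0},{"turn": [0,0,0],"slide": [0,-0.3,-1.5],"claw": 0}]'

```text
t: 6.72
eef_pos: [554.1, -114.7, 163.6]
tcp_rot: [-3.14, 0.001, -3.079]
ft_force: [-3.4, -1.4, 12.5]
opening: 0.001
grip_force: 6.2
```

>>> jog_arm --targets '[{"turn": [0,0,0],"slide": [0,-0.2,-1.2],"claw": 0},{"turn": [0,0,0],"slide": [0,-0.2,-1.2],"claw": 0}]'

```text
t: 6.98
eef_pos: [554.1, -115.3, 161.3]
tcp_rot: [-3.139, 0.002, -3.079]
ft_force: [-3.7, -2.9, 12.4]
opening: 0.003
grip_force: 5.6
```

>>> jog_arm --targets '[{"turn": [0,0,0],"slide": [0,-0.2,-1.2],"claw": 0},{"turn": [0,0,0],"slide": [0,-0.2,-1.2],"claw": 0}]'

```text
t: 7.22
eef_pos: [554.2, -115.9, 158.8]
tcp_rot: [-3.139, 0.002, -3.079]
ft_force: [-2.1, -4.1, 11.5]
opening: 0.003
grip_force: 5.5
```

>>> jog_arm --targets '[{"turn": [0,0,0],"slide": [0,-0.2,-1.2],"claw": 0},{"turn": [0,0,0],"slide": [0,-0.2,-1.2],"claw": 0}]'

```text
t: 7.48
eef_pos: [554.2, -116.4, 156.4]
tcp_rot: [-3.139, 0.002, -3.079]
ft_force: [-2.7, -4.2, 10.8]
opening: 0.007
grip_force: 5.3
```

>>> jog_arm --targets '[{"turn": [0,0,0],"slide": [0,0,-1.2],"claw": 0},{"turn": [0,0,0],"slide": [0,0,-1.2],"claw": 0}]'

```text
t: 7.72
eef_pos: [554.3, -116.6, 154.0]
tcp_rot: [-3.139, 0.002, -3.079]
ft_force: [-2.5, -6.7, 10.7]
opening: 0.005
grip_force: 4.9
```

>>> jog_arm --targets '[{"turn": [0,0,0],"slide": [0,0,-1.2],"claw": 0},{"turn": [0,0,0],"slide": [0,0,-1.2],"claw": 0}]'

```text
t: 7.98
eef_pos: [554.4, -116.6, 151.5]
tcp_rot: [-3.139, 0.002, -3.079]
ft_force: [-1.4, -5.6, 9.4]
opening: 0.006
grip_force: 4.4
```

>>> jog_arm --targets '[{"turn": [0,0,0],"slide": [0,0,-1.2],"claw": 0}]'

```text
t: 8.1
eef_pos: [554.4, -116.5, 150.2]
tcp_rot: [-3.139, 0.002, -3.079]
ft_force: [-0.8, -5.1, 7.8]
opening: 0.006
grip_force: 4.0
```

>>> jog_arm --targets '[{"turn": [0,0,0],"slide": [0,-0.3,-1.2],"claw": 0},{"turn": [0,0,0],"slide": [0,-0.3,-1.2],"claw": 0}]'

```text
t: 8.35
eef_pos: [554.4, -116.9, 147.7]
tcp_rot: [-3.139, 0.002, -3.079]
ft_force: [-0.3, -3.6, 5.9]
opening: -0.0
grip_force: 3.1
```

>>> jog_arm --targets '[{"turn": [0,0,0],"slide": [0,-0.3,-1.2],"claw": 0}]'

```text
t: 8.48
eef_pos: [554.4, -117.1, 146.3]
tcp_rot: [-3.139, 0.002, -3.079]
ft_force: [1.0, -1.5, 4.2]
opening: 0.005
grip_force: 2.6
```

>>> jog_arm --targets '[{"turn": [0,0,0],"slide": [0,-0.3,-1.2],"claw": 0}]'

```text
t: 8.6
eef_pos: [554.4, -117.2, 145.0]
tcp_rot: [-3.14, 0.002, -3.08]
ft_force: [1.0, -2.6, 3.9]
opening: 0.005
grip_force: 2.1
```

>>> jog_arm --targets '[{"turn": [0,0,0],"slide": [0,0,-1],"claw": 0}]'

```text
t: 8.72
eef_pos: [554.0, -116.7, 143.7]
tcp_rot: [-3.141, 0.001, -3.08]
ft_force: [1.1, -2.3, 3.7]
opening: 0.007
grip_force: 1.6
```

>>> jog_arm --targets '[{"turn": [0,0,0],"slide": [0,0,-1],"claw": 0}]'

```text
t: 8.85
eef_pos: [553.8, -116.3, 142.5]
tcp_rot: [-3.141, -0.0, -3.08]
ft_force: [0.7, -1.5, 1.6]
opening: 0.001
grip_force: 1.0
```

>>> jog_arm --targets '[{"turn": [0,0,0],"slide": [0,0,-1],"claw": 0}]'

```text
t: 8.98
eef_pos: [553.5, -115.9, 141.3]
tcp_rot: [3.141, -0.001, -3.079]
ft_force: [0.4, 0.4, 1.0]
opening: 0.007
grip_force: 0.4
```

>>> jog_arm --targets '[{"turn": [0,0,0],"slide": [0,0,-1],"claw": 0},{"turn": [0,0,0],"slide": [0,0,0],"claw": 0}]'

```text
t: 9.22
eef_pos: [553.5, -115.8, 140.3]
tcp_rot: [3.141, -0.001, -3.08]
ft_force: [-0.5, 0.0, -0.0]
opening: 0.008
grip_force: 0.0
```

>>> jog_arm --targets '[{"turn": [0,0,0],"slide": [0,0,-1],"claw": 0},{"turn": [0,0,0],"slide": [0,0,0],"claw": 0}]'

```text
t: 9.48
eef_pos: [553.7, -116.0, 139.5]
tcp_rot: [3.141, -0.0, -3.079]
ft_force: [-0.2, -0.5, -0.0]
opening: 0.004
grip_force: 0.0
```

>>> jog_arm --targets '[{"turn": [0,0,0],"slide": [0,0,-1],"claw": 0},{"turn": [0,0,0],"slide": [0,0,0],"claw": 0}]'

```text
t: 9.72
eef_pos: [553.7, -116.1, 138.6]
tcp_rot: [3.141, -0.0, -3.08]
ft_force: [0.3, -0.0, 0.2]
opening: 0.007
grip_force: 0.0
```

>>> jog_arm --targets '[{"turn": [0,0,0],"slide": [0,0,-0.8],"claw": 0},{"turn": [0,0,0],"slide": [0,0,0],"claw": 0}]'

```text
t: 9.98
eef_pos: [553.8, -116.1, 138.0]
tcp_rot: [3.142, 0.0, -3.08]
ft_force: [-1.0, 0.1, 3.2]
opening: 0.007
grip_force: 1.2
```

>>> jog_arm --targets '[{"turn": [0,0,0],"slide": [0,0,-0.8],"claw": 0},{"turn": [0,0,0],"slide": [0,0,0],"claw": 0}]'

```text
t: 10.22
eef_pos: [553.8, -116.1, 137.6]
tcp_rot: [-3.141, 0.0, -3.08]
ft_force: [-2.2, -0.2, 7.6]
opening: 0.007
grip_force: 3.7
```

>>> jog_arm --targets '[{"turn": [0,0,0],"slide": [0,0,10],"claw": 0},{"turn": [0,0,0],"slide": [0,0,40],"claw": 0},{"turn": [0,0,0],"slide": [42,26,0],"claw": 0},{"turn": [0,0,0],"slide": [42,26,0],"claw": 0},{"turn": [0,0,0],"slide": [0,0.6,-25],"claw": 0}]'

```text
t: 10.85
eef_pos: [640.6, -61.9, 163.2]
tcp_rot: [-3.141, 0.004, -3.077]
ft_force: [-0.4, 0.9, -1.7]
opening: 0.004
grip_force: 0.0
```

Run:
```python
from h import *
print(state()["eef_pos"],state()["ft_force"])
c=read_camera("scene");a=c["frame"][140:260,170:330].copy()
a=cv2.convertScaleAbs(cv2.resize(a,(800,600),interpolation=cv2.INTER_CUBIC),alpha=1.5,beta=0)
cv2.imwrite("pics/s3.png",a)
```

```text
[640.55519306 -61.8980699  163.23179388] [-0.36103765  0.89642173 -1.73522493]
```

View pics/s3.png

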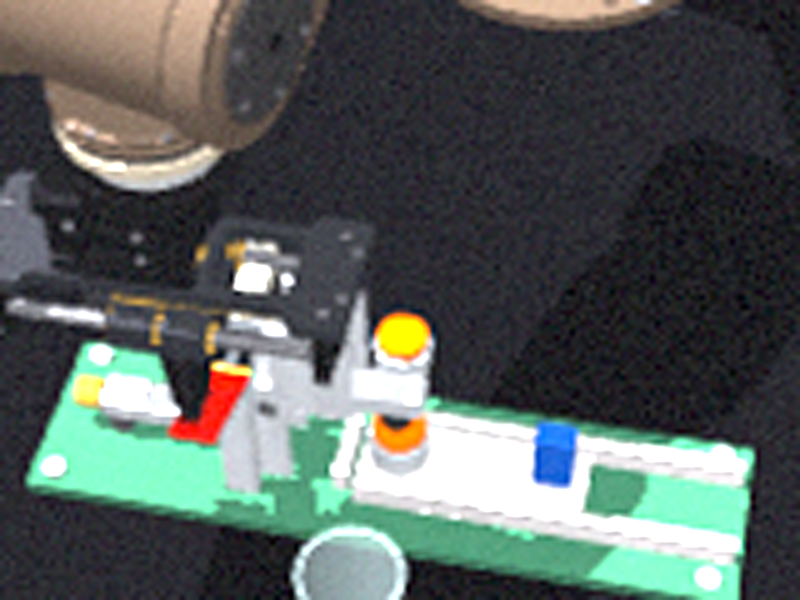

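The jaw is down on the cap (400,420), the handle is locked, and the finger sits above the red paddle (205,420).

>>> jog_arm --targets '[{"turn": [0,0,0],"slide": [0,0,-7],"claw": 0},{"turn": [0,0,0],"slide": [0,0,-6],"claw": 0},{"turn": [0,0,0],"slide": [0,0,-3],"claw": 0},{"turn": [0,0,0],"slide": [0,0,-3],"claw": 0}]'

```text
t: 11.4
eef_pos: [638.2, -63.8, 143.7]
tcp_rot: [-3.141, 0.002, -3.08]
ft_force: [1.0, -0.1, 2.2]
opening: 0.005
grip_force: 0.7
```

>>> jog_arm --targets '[{"turn": [0,0,0],"slide": [0,0,-1.5],"claw": 0},{"turn": [0,0,0],"slide": [0,0,-1.5],"claw": 0}]'

```text
t: 11.65
eef_pos: [637.9, -63.5, 140.2]
tcp_rot: [-3.142, 0.001, -3.08]
ft_force: [1.2, -0.5, 1.0]
opening: 0.004
grip_force: 0.8
```

>>> jog_arm --targets '[{"turn": [0,0,0],"slide": [0,0,-1.5],"claw": 0},{"turn": [0,0,0],"slide": [0,0,-1.5],"claw": 0}]'

```text
t: 11.9
eef_pos: [637.7, -63.4, 137.0]
tcp_rot: [3.141, -0.0, -3.08]
ft_force: [0.9, 0.2, 1.4]
opening: 0.009
grip_force: 0.7
```

>>> jog_arm --targets '[{"turn": [0,0,0],"slide": [0,0,-1.5],"claw": 0},{"turn": [0,0,0],"slide": [0,0,-1.5],"claw": 0}]'

```text
t: 12.15
eef_pos: [637.8, -63.4, 133.9]
tcp_rot: [3.141, -0.0, -3.079]
ft_force: [1.2, 0.7, 1.5]
opening: 0.003
grip_force: 0.7
```

>>> jog_arm --targets '[{"turn": [0,0,0],"slide": [0,0,-1.5],"claw": 0},{"turn": [0,0,0],"slide": [0,0,-1.5],"claw": 0}]'

```text
t: 12.4
eef_pos: [637.9, -63.5, 131.1]
tcp_rot: [3.142, 0.0, -3.08]
ft_force: [0.9, 0.7, 3.2]
opening: 0.006
grip_force: 1.6
```

>>> jog_arm --targets '[{"turn": [0,0,0],"slide": [0,0,-1.5],"claw": 0},{"turn": [0,0,0],"slide": [0,0,-1.5],"claw": 0}]'

```text
t: 12.65
eef_pos: [638.2, -63.5, 128.6]
tcp_rot: [-3.141, 0.002, -3.08]
ft_force: [1.2, 0.6, 6.7]
opening: 0.004
grip_force: 3.4
```

>>> jog_arm --targets '[{"turn": [0,0,0],"slide": [0,0,-1.5],"claw": 0},{"turn": [0,0,0],"slide": [0,0,-1.5],"claw": 0}]'

```text
t: 12.9
eef_pos: [638.5, -63.5, 125.7]
tcp_rot: [-3.141, 0.002, -3.08]
ft_force: [3.2, 1.0, 5.1]
opening: 0.001
grip_force: 2.2
```

>>> jog_arm --targets '[{"turn": [0,0,0],"slide": [0,0,-1.5],"claw": 0},{"turn": [0,0,0],"slide": [0,0,-1.5],"claw": 0}]'

```text
t: 13.15
eef_pos: [638.0, -63.5, 122.2]
tcp_rot: [-3.142, 0.001, -3.079]
ft_force: [1.6, -0.3, 2.6]
opening: 0.006
grip_force: 1.4
```

>>> jog_arm --targets '[{"turn": [0,0,0],"slide": [0,0,-1.5],"claw": 0},{"turn": [0,0,0],"slide": [0,0,-1.5],"claw": 0}]'

```text
t: 13.4
eef_pos: [637.6, -63.5, 118.9]
tcp_rot: [3.141, -0.0, -3.08]
ft_force: [2.1, 0.2, 3.2]
opening: 0.003
grip_force: 1.6
```

>>> jog_arm --targets '[{"turn": [0,0,0],"slide": [0,0,-1.5],"claw": 0}]'

```text
t: 13.52
eef_pos: [637.5, -63.5, 117.3]
tcp_rot: [3.141, -0.001, -3.079]
ft_force: [0.9, -0.2, 3.8]
opening: 0.002
grip_force: 1.6
```

Run:
```python
from h import *
c=read_camera("scene");a=c["frame"][140:260,170:330].copy()
a=cv2.convertScaleAbs(cv2.resize(a,(800,600),interpolation=cv2.INTER_CUBIC),alpha=1.5,beta=0)
cv2.imwrite("pics/s4.png",a)
```

```text
(no output)
```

View pics/s4.png

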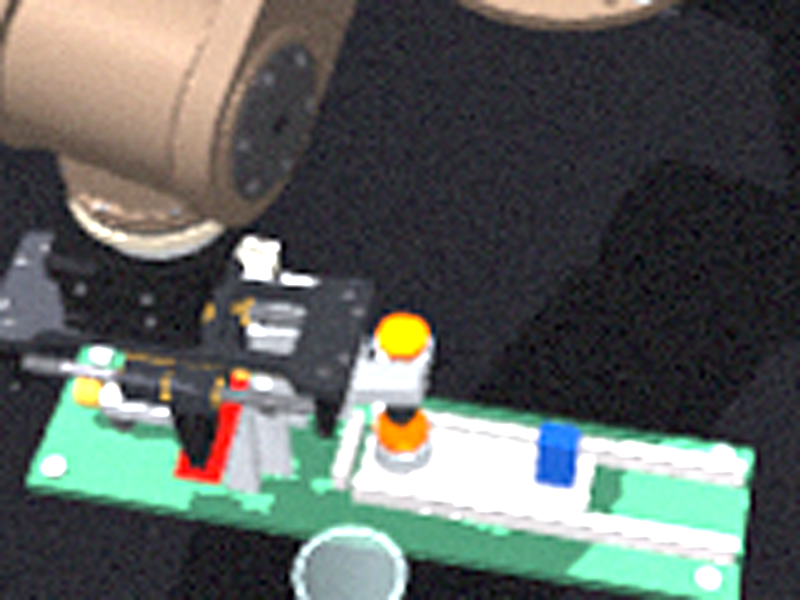

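The pad has lifted off the cap: there is a dark gap at (400,410) and the jaw stands higher. I'll back off the lever upwards and go round to the tab.

>>> jog_arm --targets '[{"turn": [0,0,0],"slide": [0,0,15],"claw": 0},{"turn": [0,0,0],"slide": [0,0,35],"claw": 0},{"turn": [0,0,0],"slide": [0,0,35],"claw": 0},{"turn": [0,0,0],"slide": [0,40,0],"claw": 50},{"turn": [0,0,0],"slide": [0,45,0],"claw": 50}]'

```text
t: 14.2
eef_pos: [637.5, 22.0, 203.8]
tcp_rot: [-3.142, 0.001, -3.081]
ft_force: [0.7, 0.8, 0.1]
opening: 0.158
grip_force: 0.0
```

>>> jog_arm --targets '[{"turn": [0,0,-9],"slide": [0,45,0],"claw": 50},{"turn": [0,0,-9],"slide": [0,42,0],"claw": 50},{"turn": [0,0,-9],"slide": [0,0,0],"claw": 50},{"turn": [0,0,-9],"slide": [0,0,0],"claw": 50},{"turn": [0,0,-9],"slide": [0,0,0],"claw": 50}]'

```text
t: 14.82
eef_pos: [637.4, 108.7, 203.3]
tcp_rot: [-3.141, -0.0, 2.413]
ft_force: [-0.6, 0.8, -0.1]
opening: 0.499
grip_force: 0.0
```

>>> jog_arm --targets '[{"turn": [0,0,-9],"slide": [-20,0,0],"claw": 50},{"turn": [0,0,-9],"slide": [-20,0,0],"claw": 50},{"turn": [0,0,-9],"slide": [-20,0,-10],"claw": 50},{"turn": [0,0,-9],"slide": [-20,0,-20],"claw": 50},{"turn": [0,0,-8.5],"slide": [-17,0,-20],"claw": 50}]'

```text
t: 15.45
eef_pos: [539.8, 108.5, 152.9]
tcp_rot: [3.141, 0.0, 1.637]
ft_force: [-0.5, 0.2, 0.7]
opening: 0.501
grip_force: 0.0
```

Run:
```python
from h import *
print(state()["eef_pos"],state()["tcp_rot"],state()["joints"])
p=np.load("p.npy")
for n in ("wrist","scene","top"):
    c=read_camera(n); pr=proj(c,T((0,162,70),p))
    L=[(np.round(atz(c,r["xy"],60),1).tolist(),round(r["conf"],2)) for r in look_for("sled_tab",n)[:2]]
    hsv=cv2.cvtColor(c["frame"],cv2.COLOR_BGR2HSV);m=cv2.inRange(hsv,(105,150,60),(130,255,255))
    k,l,s,ce=cv2.connectedComponentsWithStats(m)
    print(n,pr,L,[(s[i].tolist(),np.round(ce[i]).tolist()) for i in range(1,k) if s[i,4]>25])
    if n=="wrist": cv2.imwrite("pics/w5.png",c["frame"]); print(np.round(T((0,162,70),p),1), [np.round(atz(c,(x,y),70),1).tolist() for x,y in ((256,192),)])
```

```text
[539.84100143 108.52790846 152.92102761] [3.14132341e+00 8.00390574e-05 1.63664262e+00] [ 7.84677432e-02  4.59370558e-01  1.81192241e+00 -1.09152840e-04
  8.70031475e-01  1.26918095e-02]
wrist [259.73930404 198.62978508] [([544.0, 89.4, 60.0], 0.6)] [([444, 155, 68, 130, 5351], [482.0, 220.0]), ([252, 172, 17, 32, 190], [259.0, 179.0]), ([435, 314, 35, 38, 1038], [452.0, 331.0])]
[540.7 108.8  70. ] [[537.2, 114.5, 70.0]]
scene [280.37807435 226.19201774] [([575.2, 78.6, 60.0], 0.9)] [([67, 0, 74, 7, 306], [111.0, 2.0]), ([402, 0, 11, 9, 77], [407.0, 4.0]), ([430, 0, 11, 12, 93], [435.0, 5.0]), ([440, 0, 71, 65, 806], [473.0, 19.0]), ([216, 18, 57, 25, 1009], [244.0, 30.0]), ([327, 32, 6, 18, 54], [330.0, 41.0]), ([371, 37, 55, 25, 947], [398.0, 49.0]), ([60, 120, 40, 36, 858], [79.0, 136.0]), ([0, 147, 17, 41, 362], [5.0, 168.0]), ([278, 225, 8, 12, 83], [281.0, 230.0]), ([110, 272, 167, 112, 8306], [195.0, 331.0])]
top [226.60126486 196.97464792] [([539.1, 39.3, 60.0], 0.58)] [([215, 67, 110, 67, 4409], [270.0, 100.0]), ([477, 261, 35, 43, 1376], [495.0, 282.0])]
```

View pics/w5.png

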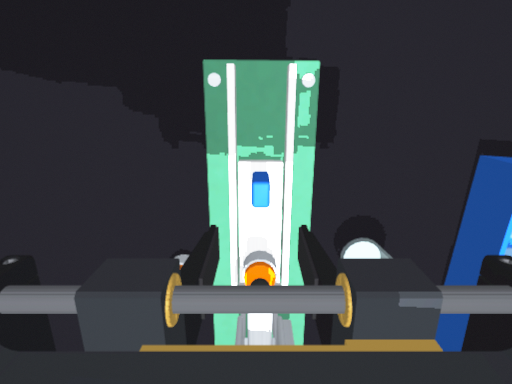

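The blue tab is centred at about (260,190), close to the predicted (260,199). It lies between the open fingers' columns, and the orange cap shows at (260,272).

>>> jog_arm --targets '[{"turn": [0,0,0],"slide": [0.8,2.5,-35],"claw": 50},{"turn": [0,0,0],"slide": [0,0,-35],"claw": 50},{"turn": [0,0,0],"slide": [0,0,-25],"claw": 50},{"turn": [0,0,0],"slide": [0,0,-14],"claw": 50},{"turn": [0,0,0],"slide": [0,0,0],"claw": 30}]'

```text
t: 16.38
eef_pos: [541.8, 111.0, 43.4]
tcp_rot: [-3.141, 0.0, 1.642]
ft_force: [1.0, 0.1, 1.0]
opening: 0.442
grip_force: 0.0
```

>>> jog_arm --targets '[{"turn": [0,0,0],"slide": [0,0,0],"claw": 10},{"turn": [0,0,0],"slide": [0,0,0],"claw": 10},{"turn": [0,0,0],"slide": [0,0,0],"claw": 10},{"turn": [0,0,0],"slide": [0,0,0],"claw": 10}]'

```text
t: 16.88
eef_pos: [541.7, 111.1, 44.2]
tcp_rot: [3.141, -0.0, 1.641]
ft_force: [-1.1, -0.4, 6.4]
opening: 0.167
grip_force: 30.0
```

>>> jog_arm --targets '[{"turn": [0,0,0],"slide": [-0.3,5,0],"claw": 10},{"turn": [0,0,0],"slide": [-0.5,8,0],"claw": 10},{"turn": [0,0,0],"slide": [-0.5,8,0],"claw": 10},{"turn": [0,0,0],"slide": [-0.5,8,0],"claw": 10},{"turn": [0,0,0],"slide": [-0.5,8,0],"claw": 10}]'

```text
t: 17.5
eef_pos: [539.5, 148.0, 44.2]
tcp_rot: [3.141, 0.0, 1.641]
ft_force: [-0.8, -3.9, 5.5]
opening: 0.169
grip_force: 30.0
```

>>> jog_arm --targets '[{"turn": [0,0,0],"slide": [-0.6,10,0],"claw": 10},{"turn": [0,0,0],"slide": [-0.6,10,0],"claw": 10},{"turn": [0,0,0],"slide": [-0.6,10,0],"claw": 10},{"turn": [0,0,0],"slide": [-0.6,10,0],"claw": 10},{"turn": [0,0,0],"slide": [-0.6,10,0],"claw": 10}]'

```text
t: 18.12
eef_pos: [536.6, 198.1, 44.2]
tcp_rot: [3.141, 0.0, 1.641]
ft_force: [-0.4, -3.0, 5.7]
opening: 0.165
grip_force: 30.0
```

>>> jog_arm --targets '[{"turn": [0,0,0],"slide": [-0.2,3,0],"claw": 10},{"turn": [0,0,0],"slide": [-0.2,3,0],"claw": 10},{"turn": [0,0,0],"slide": [0,0,0],"claw": 10}]'

```text
t: 18.5
eef_pos: [536.2, 204.3, 44.2]
tcp_rot: [3.14, -0.0, 1.641]
ft_force: [-0.9, 1.7, 5.4]
opening: 0.164
grip_force: 30.0
```

>>> jog_arm --targets '[{"turn": [0,0,0],"slide": [0,0,0],"claw": 50},{"turn": [0,0,0],"slide": [0,0,0],"claw": 50},{"turn": [0,0,0],"slide": [0,0,0],"claw": 50},{"turn": [0,0,0],"slide": [0,0,5],"claw": 50},{"turn": [0,0,0],"slide": [0,0,30],"claw": 50}]'

```text
t: 19.12
eef_pos: [535.1, 203.8, 77.9]
tcp_rot: [-3.139, 0.001, 1.642]
ft_force: [-0.2, 0.2, -0.2]
opening: 0.498
grip_force: 0.0
```

>>> jog_arm --targets '[{"turn": [0,0,0],"slide": [0,0,40],"claw": 50},{"turn": [0,0,0],"slide": [0,0,40],"claw": 50},{"turn": [0,0,0],"slide": [0,0,40],"claw": 50},{"turn": [0,0,0],"slide": [-20,40,40],"claw": 50},{"turn": [0,0,0],"slide": [-20,40,0],"claw": 50}]'

```text
t: 19.75
eef_pos: [496.4, 285.1, 242.0]
tcp_rot: [3.136, -0.002, 1.64]
ft_force: [-0.1, 0.8, -1.7]
opening: 0.495
grip_force: 0.0
```

Run:
```python
from h import *
print(state()["eef_pos"],state()["ft_force"])
a=read_camera("scene")["frame"][130:280,160:360]
cv2.imwrite("pics/s6.png",cv2.resize(a,(800,600),interpolation=cv2.INTER_CUBIC))
a=read_camera("top")["frame"][110:290,170:420]
cv2.imwrite("pics/t6.png",cv2.resize(a,(800,576),interpolation=cv2.INTER_CUBIC))
```

```text
[496.35437372 285.07745144 242.02949308] [-0.09204906  0.82633531 -1.72244188]
```

View pics/s6.png

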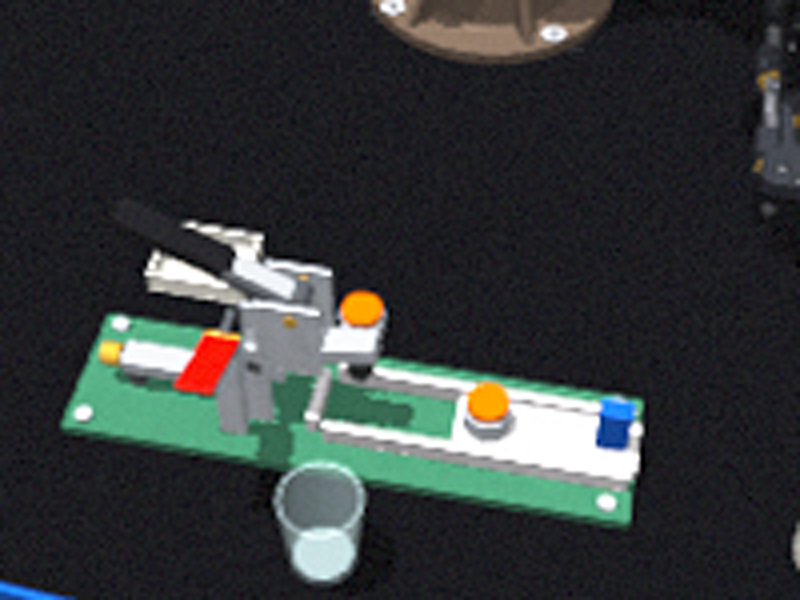

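View pics/t6.png

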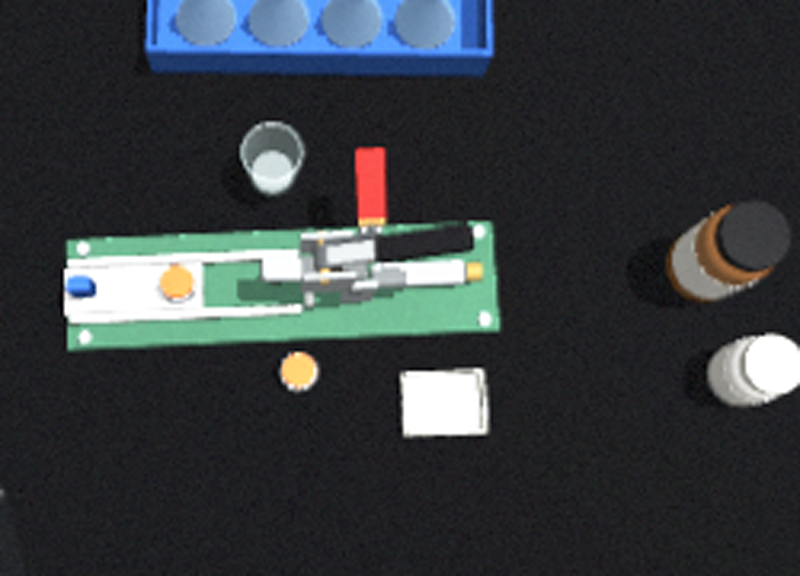

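The cap is flush and the sled is out, with the cell at (177,283) in the top view, well clear of the jaw. The handle has sprung up, the lever is back at rest and the bystanders have not moved.

```bash
python3 -c "
from cell import *
print(job_done())"
```

```text
the job is handed in; nothing more can be done
None
```

The job is handed in: the cap is pressed home, the pliers locked and were then released, and the sled is drawn out about 93 mm and let go, with the highest push on the handle I read about 13 N and nothing else on the bench moved.

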